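# Lock the sample carousel with its slide bolt

### The arm

A 6-joint arm with a two-finger parallel gripper is mounted at the origin on a cart in front of the work surface, level with it; the furniture and walls round the work are solid. World frame = base frame: x ahead of the robot, y to its left, z up, the work surface at z = 0. Lengths are in m, angles in rad, forces in N, time in s.
With the tool pointing down it reaches from about 0.275 to 1 m from the base axis. Payload 8.4 kg.
Tool frame: the origin (TCP) lies at the very end of the fingers, on their centre line; the grasp point (between the pads) lies 19 mm behind it; z points along the fingers, y is the line along which they close (so a half turn about z gives the same grasp; the last joint's range is limited). The gripper opens to 85 mm and grips with 20 to 120 N. Pads are 22 mm wide; open, the fingers measure 114 mm over their backs; the gripper's body (76 mm by 85 mm) begins 54 mm behind the grasp point. The pads swing forward as they close: fully open they stand 13 mm farther back than shut.
Start: joints at [1.324, 0.353, 1.633, -0, 1.155, -0.002], TCP at [0.151, 0.606, 0.231] pointing down, gripper open.
Joint ranges: [-2.63, 2.63], [-0.92, 2.1], [0.06, 2.66], [-1.3, 4.44], [0, 2.69], [-3.02, 3.02]. Speed limits (rad/s): [2.22, 2.22, 2.79, 3.14, 3.14, 3.14].

### API

Orientations are given as a 3x3 rotation matrix whose columns are the frame's x, y, z axes.
In Python, from workcell import robot, eyes gives the robot as it stands. The module is installed in compiled form; this text tells all that it offers.
- The arm moves only by the tool jog_arm, never from a script. Its arguments are lists of equal length, an entry for each row: "travel": the shift along the world's x, y, z in m, a list of three; "dr": the turn, a rotation vector about the world's x, y, z in degrees, a list of three; "hand": the opening, from -1 (shut) to 1 (fully open), so that 0 is half open. In form: {"travel": [[dx, dy, dz], ...], "dr": [[ax, ay, az], ...], "hand": [hand, ...]}. A call has 1 to 12 rows; each row is the pose to reach, as a shift and turn from the pose commanded when the call began; what a row does not reach only later rows make up. A row lasts 1/8 s, in which the tool goes at most 62.5 mm and 10.7 degrees, less where a joint would pass 70% of its speed; a pose out of reach is approached as far as the arm can. A call with a gripper value outside its range is refused whole. The fingers move at their own pace and stop on an object; "grip_force" is the grip in N (left out, the last holds). Time passes only in rows, so rows that repeat a pose let the fingers close. It gives the time, the measured TCP pose, the force, the opening and the grip force at its end, in the units of the state.
- robot.get_obs(): the state, without advancing time (a new reading comes with each control period).
- eyes.get_image(name): name is "side" or "top"; returns the picture (400x640x3 uint8, red, green, blue); there is no depth.
- eyes.camera_info(name): a dict with "vertical_fov" (degrees; the focal length in pixels is half the picture's height over the tangent of half this angle, whatever the lens; pixels are square), "cx", "cy" (the principal point, pixels), "R" (3x3) and "t" (3): a world point X has camera coordinates R X + t. Camera axes: x right, y down, z forward; pixel columns grow to the right and rows downward; lengths in m; the calibration is good to about 2 mm. A picture is of the moment at which its call begins. camera_info takes no time and is no camera call.
- robot.finish_job(): hands the job in; it is judged then, once.
The state is a dict: "time": time; "joint_pos": joint angles; "qvel": joint speeds; "tau": joint torques, N m; "tcp_pos": TCP position; "orientation": TCP orientation; "ft_force": force on the tool from outside, world axes, zero at the start; "wrist_torque": the same for the moment, N m; "width": finger opening in m; "grip_force": force on a finger pad.
Only numpy, scipy, OpenCV 4.12 (cv2) and the standard library are available. Lean on these libraries where they do the work, as an engineer would, in place of code of your own. Each camera call takes 0.05 s, during which the arm holds its last target. There are 200 camera calls.

### The job

Lock the sample carousel so that its cups can be changed: with the shut fingertips push one of the wheel's upright fins round until the notch in the wheel's rim faces the lock bolt, then push the bolt's thumb tab until the bolt is fully home in the notch. Only push, and gently: do not grip anything, do not lift the wheel off its seat, do not force the bolt against the rim, and leave the other things on the bench as they are.

Things in the scene. Friction and masses are not known exactly. Their poses are not given: they have to be found in the camera images.
- sampler: Sample carousel's fixed housing: white round drum, 178 mm across, 41 mm high; it cannot be moved, but its place and heading on the bench vary. Origin on the drum's axis at bench height, z up; its y axis points from the axis along the bracket with the lock bolt, x = 0 is the bolt's centre line
- bracket_end (a point): Top of the bolt bracket's outer end, 42 mm above the bench, 164 mm from the drum's axis on the bolt's line. The bracket is a white block 64 mm wide, 40 mm high, with a steel bed at 42 mm; guide cheeks and straps on it, 57 mm high, hold the bolt down between 89 and 123 mm from the drum's axis
- wheel (a joint): Turn of the aluminium sample wheel about the drum's axis, rad, counter-clockwise from above positive; 0 (or 6.283) = notch exactly facing the bolt. Starts anywhere from 0.5 to 5.78, turns either way without a stop, stays where it is left (friction 0.06 N m). 160 mm across, 10 mm thick, its top 54 mm above the bench, with 19 flat sample cups near the rim, 2 mm proud
- notch (a point): Middle of the locking notch, 67 mm from the wheel's axis, at the height of the wheel's top (54 mm above the bench); turns with the wheel. The notch is an open slot in the wheel's rim where the 20th cup would be, 12.5 mm wide, its mouth flared to 25 mm, its floor 54 mm from the axis
- fin_b (a point): Top of the finger fin opposite the notch (180 degrees from it), 34 mm from the wheel's axis, 80 mm above the bench. Like its two twins it is an upright radial plate, 8 mm thick, from the black hub (38 mm across, 24 mm high) out to 52 mm from the axis, 26 mm high above the wheel; it takes some 1.5 N to push round
- fin_a (a point): Top of the twin fin 60 degrees counter-clockwise (from above) of the notch, 34 mm from the axis
- fin_c (a point): Top of the twin fin 60 degrees clockwise (from above) of the notch, 34 mm from the axis
- bolt (a joint): How far the steel lock bolt is pushed towards the wheel, m: 0 = drawn back (starts at 0 to 0.002), 0.024 = fully home at its stop. Bar 9 mm wide, round nose, 84 mm from the wheel's axis when drawn back; 1.5 N friction, stays where it is left. With the notch over 10 mm off, the nose stops at the rim after 4 mm; nearer, the flared mouth guides it in, turning the wheel the last bit
- bolt_tab (a point): Middle of the outer face (away from the wheel) of the bolt's upright thumb tab, 70 mm above the bench, 157 mm from the wheel's axis when drawn back; moves with the bolt. The tab is a steel plate 26 mm wide, 8 mm thick, its top 82 mm above the bench. Pushed along minus y of sampler it drives the bolt home
- tray_seat (a joint): How far the sample wheel has been lifted off its spindle seat, m: 0 = seated. It rests there only by its weight (0.5 kg) and is to stay seated
- citrate_bottle_mid (a point): Bystander, loose, to be left alone: small white reagent bottle, 40 mm across, 75 mm high, behind the carousel. The point is at its centre, 37 mm above the bench
- timer_mid (a point): Bystander, loose, to be left alone: white wedge-shaped bench timer with a round dial, 51x64x57 mm, behind the carousel. The point is at its centre, 28 mm above the bench
- slide_box_mid (a point): Bystander, loose, to be left alone: flat closed box for microscope slides, 76x101x31 mm, behind the bolt bracket. The point is at its centre, 15.5 mm above the bench
- forceps_mid (a point): Bystander, loose, to be left alone: steel forceps lying flat, 16x140x9 mm, in front of the bolt bracket. The point is at its centre, 4.5 mm above the bench
- pen_1_mid (a point): Bystander, loose, to be left alone: ball pen lying flat, 11x145x9 mm, in front of the carousel. The point is at its centre, 4.5 mm above the bench
- petri_b_mid (a point): Bystander, loose, to be left alone: clear petri dish, 78 mm across, 15 mm high, in front of the carousel. The point is at its centre, 7.5 mm above the bench

How it is judged:
By the outcome, as a careful person would: the job done as asked, in the order asked, and still so for the second after the job is handed in, with the robot touching nothing.
It also fails if it takes over 58 s, if anything falls off the work surface, if the arm or the gripper's body presses on something with over 40 N, if the wrist force passes 120 N, or if a joint passes its speed limit or range.

## Working session

There is one attempt and no reset: what is moved stays moved. The work goes in short steps, Python scripts to look and compute and a tool call to move; the robot and the scene stay as the last step left them, time stands still between calls to the robot, and variables do not carry over. Pictures are saved under pics/ and viewed, at most 10 in all, crops included, and the job is handed in when it is done.

Besides the shell and the picture viewer there is one more tool, called as name(argument=value, ...) on one line, values as JSON. jog_arm: Moves the arm, as the interface text tells. Its arguments: {"type":"object","properties":{"travel":{"type":"array","items":{"type":"array","items":{"type":"number"}}},"dr":{"type":"array","items":{"type":"array","items":{"type":"number"}}},"hand":{"type":"array","items":{"type":"number"}},"grip_force":{"type":"number"}},"required":["travel","dr","hand"]}

```bash
mkdir -p pics; cat > h.py <<'E'
import numpy as np, cv2
from workcell import robot, eyes
def grab(n,f=None):
    im=eyes.get_image(n)
    if f: cv2.imwrite('pics/'+f,im[:,:,::-1])
    return im
def K(n):
    c=eyes.camera_info(n); f=200/np.tan(np.radians(c['vertical_fov'])/2)
    return c,f
def ray(n,u,v,z):
    c,f=K(n); R=np.array(c['R']);t=np.array(c['t']).ravel()
    d=R.T@np.array([(u-c['cx'])/f,(v-c['cy'])/f,1]); o=-R.T@t
    return o+d*(z-o[2])/d[2]
def proj(n,X):
    c,f=K(n); p=np.array(c['R'])@np.array(X)+np.array(c['t']).ravel()
    return np.array([c['cx'],c['cy']])+f*p[:2]/p[2]
E
python3 - <<'E'
from h import *
for n in('top','side'):
    grab(n,n+'0.png'); c,f=K(n); print(n,c,f,-np.array(c['R']).T@np.array(c['t']).ravel())
E
```

```text
top {'vertical_fov': 43.468190902425704, 'cx': 319.8202806284123, 'cy': 199.53003103746144, 'R': array([[ 3.67921963e-02, -9.99322835e-01, -4.54655380e-04],
       [-9.73589410e-01, -3.57421754e-02, -2.25490926e-01],
       [ 2.25321981e-01,  8.73895410e-03, -9.74245162e-01]]), 't': array([0.09701017, 0.60242704, 0.88260681])} 501.7085537703564 [0.38407665 0.11076347 0.99576135]
side {'vertical_fov': 52.30595347940549, 'cx': 317.5243734168434, 'cy': 206.71714383743029, 'R': array([[-0.99665081,  0.07902824, -0.02101649],
       [ 0.06709749,  0.64338619, -0.76259566],
       [-0.04674488, -0.76145174, -0.64653396]]), 't': array([ 0.55721157, -0.05264582,  0.9913692 ])} 407.2971444511061 [0.6052192  0.74471594 0.61251701]
```

View pics/top0.png

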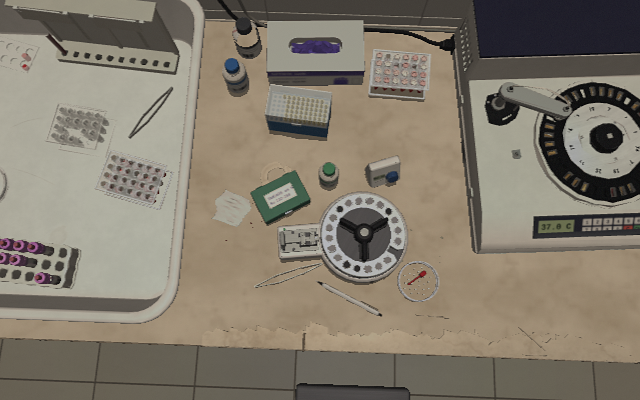

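View pics/side0.png

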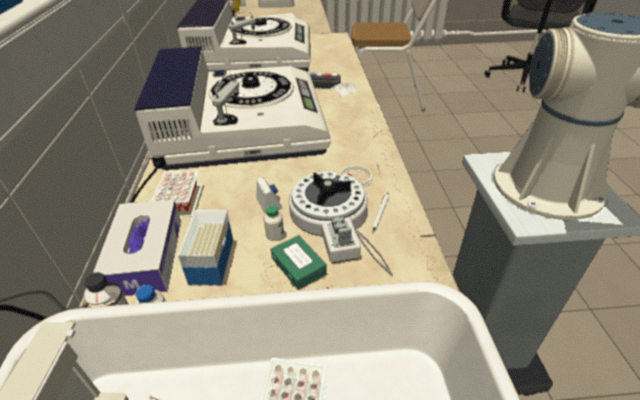

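Top view: the carousel is centred near (364,235) and its bracket runs left to about (280,243). The forceps and pen are below it, the bottle, timer and slide box above. Next I'll zoom in.

```bash
python3 - <<'E'
from h import *
a=cv2.imread('pics/top0.png')[180:290,265:415]; b=cv2.imread('pics/side0.png')[160:270,270:390]
a=cv2.resize(a,None,fx=5.3,fy=5.3,interpolation=cv2.INTER_CUBIC)
cv2.imwrite('pics/z0.png',a)
for p in [(364,235),(279,243)]: print(ray('top',*p,0.054))
E
```

```text
[0.53598947 0.03297959 0.054     ]
[0.51483202 0.19316457 0.054     ]
```

View pics/z0.png

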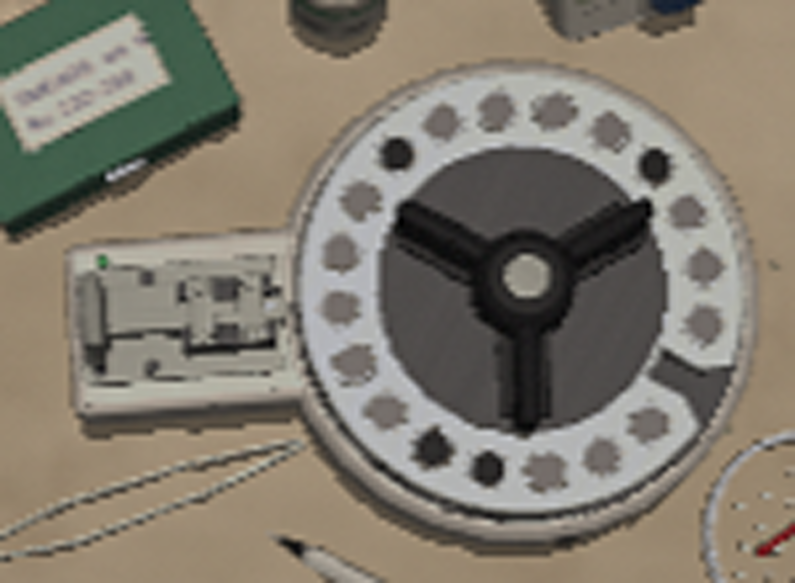

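The notch is at crop (697,380). fin_b is the upper-left fin, fin_a upper-right, fin_c bottom. The bolt tab is at crop (92,318). Now I'll turn these into world coordinates.

```bash
python3 - <<'E'
from h import *
def w(x,y,z): return ray('top',(x+.5)/5.3-.5+265,(y+.5)/5.3-.5+180,z)
for n,x,y,z in [('disc',523.5,289,.054),('knob',525,276,.079),('discL',380,289,.054),('discR',667,289,.054),('notch',697,378,.054),('b',405,212,.08),('a',645,209,.08),('c',528,418,.08),('endA',68,250,.042),('endB',80,413,.042),('tabtop1',88,275,.082),('tabtop2',95,365,.082)]:
    print(n,w(x,y,z).round(4))
im=cv2.imread('pics/top0.png'); g=cv2.cvtColor(im,cv2.COLOR_BGR2GRAY)
m=((g>165)).astype('uint8'); m[:,:300]=0;m[:,415:]=0;m[:185]=0;m[290:]=0
c=max(cv2.findContours(m,0,1)[0],key=cv2.contourArea); c=cv2.convexHull(c)
e=cv2.fitEllipse(c); print(e, ray('top',*e[0],.054), ray('top',e[0][0]-e[1][1]/2,e[0][1],.054))
o=robot.get_obs(); print(o['orientation'].round(3) if hasattr(o['orientation'],'round') else o['orientation'],o['width'],o['time'],o['ft_force'])
E
```

```text
disc [0.5376 0.0342 0.054 ]
knob [0.5381 0.0358 0.079 ]
discL [0.5357 0.0855 0.054 ]
discR [ 0.5395 -0.0171  0.054 ]
notch [ 0.508  -0.0279  0.054 ]
b [0.5591 0.0783 0.08  ]
a [ 0.5633 -0.0057  0.08  ]
c [0.4886 0.034  0.08  ]
endA [0.5478 0.199  0.042 ]
endB [0.4888 0.1914 0.042 ]
tabtop1 [0.5324 0.1878 0.082 ]
tabtop2 [0.5011 0.1837 0.082 ]
((362.89404296875, 234.59378051757812), (81.43159484863281, 83.06279754638672), 134.7252960205078) [0.53669033 0.03508815 0.054     ] [0.5337989  0.11377789 0.054     ]
[[-0.97   0.242 -0.   ]
 [ 0.242  0.97  -0.001]
 [-0.    -0.001 -1.   ]] 0.0853032835445678 0.1 [ 0.32966138 -0.05428487 -0.81621922]
```

jog_arm(travel=[[0.035, -0.044, 0], [0.07, -0.09, 0], [0.105, -0.14, 0], [0.14, -0.19, 0], [0.175, -0.24, 0], [0.21, -0.29, 0], [0.25, -0.34, 0], [0.285, -0.39, 0], [0.32, -0.44, 0], [0.355, -0.49, -0.03], [0.384, -0.526, -0.06], [0.384, -0.526, -0.08]], dr=[[0, 0, -1], [0, 0, -2], [0, 0, -3], [0, 0, -4], [0, 0, -5], [0, 0, -6], [0, 0, -8], [0, 0, -9], [0, 0, -10], [0, 0, -12], [0, 0, -13], [0, 0, -13]], hand=[-1, -1, -1, -1, -1, -1, -1, -1, -1, -1, -1, -1])

```text
time: 1.6
tcp_pos: [0.5367, 0.0775, 0.1496]
orientation: [[-0.889, 0.458, -0.001], [0.458, 0.889, -0.001], [0.0, -0.001, -1.0]]
ft_force: [-1.0, 0.0, -0.2]
width: 0.0002
grip_force: 0.0
```

jog_arm(travel=[[0, 0, -0.02], [0, 0, -0.04], [0, 0, -0.04]], dr=[[0, 0, 0], [0, 0, 0], [0, 0, 0]], hand=[-1, -1, -1])

```text
time: 1.98
tcp_pos: [0.5341, 0.0801, 0.1098]
orientation: [[-0.891, 0.454, -0.003], [0.454, 0.891, -0.001], [0.003, -0.002, -1.0]]
ft_force: [1.1, 0.3, 1.2]
width: 0.0001
grip_force: 0.0
```

```bash
python3 - <<'E'
from h import *
o=robot.get_obs(); print(o['tcp_pos'],o['orientation'],o['width'],o['ft_force'])
b=grab('side')[150:270,270:400]
cv2.imwrite('pics/s1.png',cv2.resize(b,None,fx=5,fy=5,interpolation=cv2.INTER_CUBIC)[:,:,::-1])
print((proj('side',o['tcp_pos'])-[270,150])*5,(proj('side',[.5372,.035,.08])-[270,150])*5)
E
```

```text
[0.53410642 0.08011618 0.10981732] [[-8.90766257e-01  4.54448512e-01 -3.46777317e-03]
 [ 4.54452837e-01  8.90770639e-01 -5.36678805e-04]
 [ 2.84509764e-03 -2.05399473e-03 -9.99993843e-01]] 0.0001225427313062852 [1.0874865  0.29246213 1.19930671]
[308.19968524 163.97061865] [290.13568212 157.22873936]
```

View pics/s1.png

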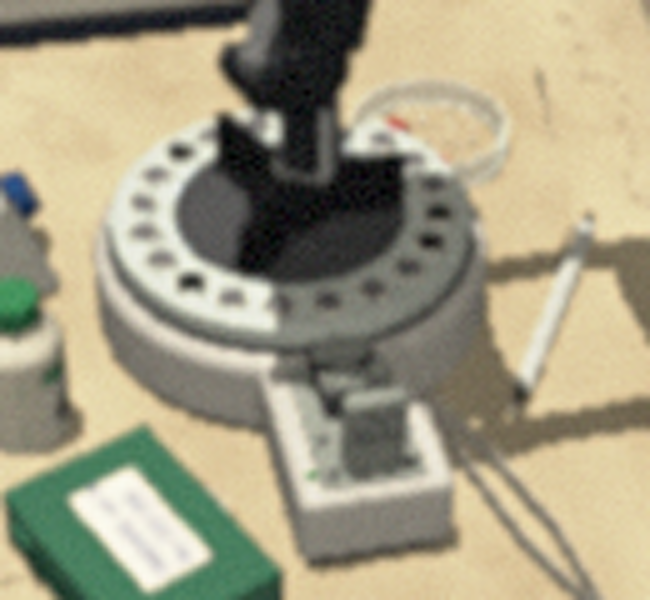

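```bash
cat > arc.py <<'E'
import numpy as np,sys
from workcell import robot
C=np.array([.5372,.035])
def arc(p,total,n):
    d=np.array(p)-C; T=[]
    for k in range(1,n+1):
        t=np.radians(total*k/n); R=np.array([[np.cos(t),-np.sin(t)],[np.sin(t),np.cos(t)]])
        T.append([*(R@d-d).round(4),0])
    return T,(C+R@d).round(4)
if __name__=='__main__':
    p=[float(sys.argv[1]),float(sys.argv[2])]
    for seg in sys.argv[3:]:
        T,p=arc(p,float(seg),12); print(T,p)
E
python3 arc.py .541 .077 -42 -42 -42
```

```text
[[np.float64(0.0026), np.float64(-0.0003), 0], [np.float64(0.0051), np.float64(-0.0008), 0], [np.float64(0.0076), np.float64(-0.0014), 0], [np.float64(0.01), np.float64(-0.0022), 0], [np.float64(0.0125), np.float64(-0.0031), 0], [np.float64(0.0148), np.float64(-0.0042), 0], [np.float64(0.0171), np.float64(-0.0054), 0], [np.float64(0.0193), np.float64(-0.0067), 0], [np.float64(0.0214), np.float64(-0.0082), 0], [np.float64(0.0234), np.float64(-0.0098), 0], [np.float64(0.0253), np.float64(-0.0115), 0], [np.float64(0.0271), np.float64(-0.0133), 0]] [0.5681 0.0637]
[[np.float64(0.0017), np.float64(-0.0019), 0], [np.float64(0.0033), np.float64(-0.004), 0], [np.float64(0.0047), np.float64(-0.0061), 0], [np.float64(0.006), np.float64(-0.0083), 0], [np.float64(0.0072), np.float64(-0.0106), 0], [np.float64(0.0082), np.float64(-0.013), 0], [np.float64(0.0091), np.float64(-0.0154), 0], [np.float64(0.0099), np.float64(-0.0179), 0], [np.float64(0.0104), np.float64(-0.0204), 0], [np.float64(0.0109), np.float64(-0.0229), 0], [np.float64(0.0111), np.float64(-0.0255), 0], [np.float64(0.0113), np.float64(-0.028), 0]] [0.5794 0.0357]
[[np.float64(-0.0), np.float64(-0.0026), 0], [np.float64(-0.0002), np.float64(-0.0051), 0], [np.float64(-0.0006), np.float64(-0.0077), 0], [np.float64(-0.0011), np.float64(-0.0102), 0], [np.float64(-0.0017), np.float64(-0.0127), 0], [np.float64(-0.0026), np.float64(-0.0152), 0], [np.float64(-0.0035), np.float64(-0.0176), 0], [np.float64(-0.0046), np.float64(-0.0199), 0], [np.float64(-0.0059), np.float64(-0.0222), 0], [np.float64(-0.0072), np.float64(-0.0243), 0], [np.float64(-0.0087), np.float64(-0.0264), 0], [np.float64(-0.0104), np.float64(-0.0284), 0]] [0.569  0.0073]
```

jog_arm(travel=[[0, 0, -0.02], [0, 0, -0.04], [0, 0, -0.048], [0, 0, -0.048], [0.002, -0.001, -0.048], [0.004, -0.002, -0.048], [0.006, -0.003, -0.048], [0.006, -0.003, -0.048]], dr=[[0, 0, 0], [0, 0, 0], [0, 0, 0], [0, 0, 0], [0, 0, 0], [0, 0, 0], [0, 0, 0], [0, 0, 0]], hand=[-1, -1, -1, -1, -1, -1, -1, -1])

```text
time: 3.02
tcp_pos: [0.5418, 0.0773, 0.0635]
orientation: [[-0.891, 0.455, 0.0], [0.455, 0.891, 0.0], [-0.0, 0.0, -1.0]]
ft_force: [0.7, 0.1, 0.1]
width: 0.0002
grip_force: 0.0
```

jog_arm(travel=[[0.0026, -0.0003, 0], [0.0051, -0.0008, 0], [0.0076, -0.0014, 0], [0.01, -0.0022, 0], [0.0125, -0.0031, 0], [0.0148, -0.0042, 0], [0.0171, -0.0054, 0], [0.0193, -0.0067, 0], [0.0214, -0.0082, 0], [0.0234, -0.0098, 0], [0.0253, -0.0115, 0], [0.0271, -0.0133, 0]], dr=[[0, 0, -3.5], [0, 0, -7], [0, 0, -10.5], [0, 0, -14], [0, 0, -17.5], [0, 0, -21], [0, 0, -24.5], [0, 0, -28], [0, 0, -31.5], [0, 0, -35], [0, 0, -38.5], [0, 0, -42]], hand=[-1, -1, -1, -1, -1, -1, -1, -1, -1, -1, -1, -1])

```text
time: 4.53
tcp_pos: [0.5688, 0.0643, 0.0633]
orientation: [[-0.356, 0.934, 0.0], [0.934, 0.356, 0.0], [0.0, 0.0, -1.0]]
ft_force: [0.7, 2.0, 0.5]
width: 0.0
grip_force: 0.8
```

```bash
python3 - <<'E'
from h import *
o=robot.get_obs(); print(o['tcp_pos'],o['joint_pos'],o['ft_force'],o['wrist_torque'])
a=grab('top')[180:290,265:415]
cv2.imwrite('pics/t1.png',cv2.resize(a,None,fx=5,fy=5,interpolation=cv2.INTER_CUBIC)[:,:,::-1])
E
```

```text
[0.56877109 0.06434403 0.06333683] [ 1.09776047e-01  4.83603019e-01  1.87268213e+00  5.97021901e-04
  7.84944548e-01 -2.54593892e-01] [0.70915684 2.02493112 0.48355715] [ 0.38041042 -0.03808418 -0.00363675]
```

View pics/t1.png

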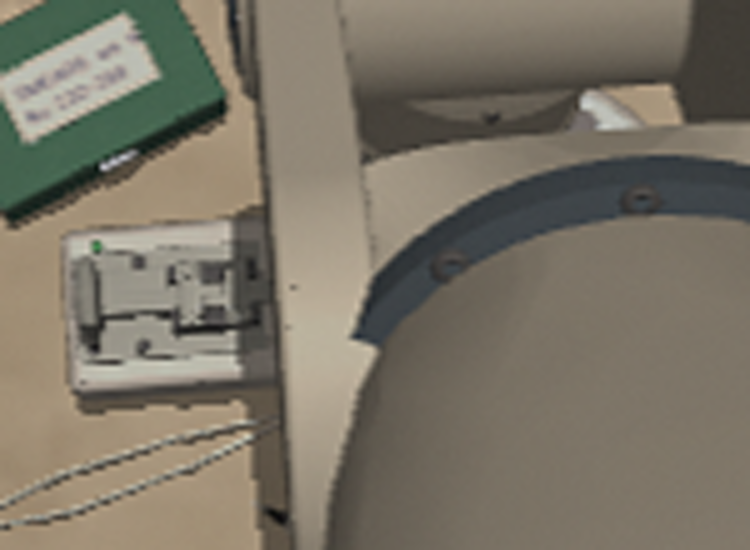

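The arm hides the wheel from the top camera. The ~2 N force shows the tool is pushing the fin as expected, so I'll continue.

jog_arm(travel=[[0.0017, -0.0019, 0], [0.0033, -0.004, 0], [0.0047, -0.0061, 0], [0.006, -0.0083, 0], [0.0072, -0.0106, 0], [0.0082, -0.013, 0], [0.0091, -0.0154, 0], [0.0099, -0.0179, 0], [0.0104, -0.0204, 0], [0.0109, -0.0229, 0], [0.0111, -0.0255, 0], [0.0113, -0.028, 0]], dr=[[0, 0, -3.5], [0, 0, -7], [0, 0, -10.5], [0, 0, -14], [0, 0, -17.5], [0, 0, -21], [0, 0, -24.5], [0, 0, -28], [0, 0, -31.5], [0, 0, -35], [0, 0, -38.5], [0, 0, -42]], hand=[-1, -1, -1, -1, -1, -1, -1, -1, -1, -1, -1, -1])

```text
time: 6.08
tcp_pos: [0.5804, 0.0362, 0.0635]
orientation: [[0.36, 0.933, 0.001], [0.933, -0.36, 0.0], [0.001, 0.001, -1.0]]
ft_force: [2.0, 1.0, -1.0]
width: 0.0
grip_force: 0.8
```

jog_arm(travel=[[0, -0.0026, 0], [-0.0002, -0.0051, 0], [-0.0006, -0.0077, 0], [-0.0011, -0.0102, 0], [-0.0017, -0.0127, 0], [-0.0026, -0.0152, 0], [-0.0035, -0.0176, 0], [-0.0046, -0.0199, 0], [-0.0059, -0.0222, 0], [-0.0072, -0.0243, 0], [-0.0087, -0.0264, 0], [-0.0104, -0.0284, 0]], dr=[[0, 0, -3.5], [0, 0, -7], [0, 0, -10.5], [0, 0, -14], [0, 0, -17.5], [0, 0, -21], [0, 0, -24.5], [0, 0, -28], [0, 0, -31.5], [0, 0, -35], [0, 0, -38.5], [0, 0, -42]], hand=[-1, -1, -1, -1, -1, -1, -1, -1, -1, -1, -1, -1])

```text
time: 7.58
tcp_pos: [0.5702, 0.0075, 0.0635]
orientation: [[0.892, 0.453, 0.002], [0.453, -0.892, -0.0], [0.001, 0.001, -1.0]]
ft_force: [2.1, -0.5, 0.3]
width: 0.0003
grip_force: 0.9
```

```bash
python3 - <<'E'
from h import *
b=grab('side')[150:270,270:400]
cv2.imwrite('pics/s2.png',cv2.resize(b,None,fx=5,fy=5,interpolation=cv2.INTER_CUBIC)[:,:,::-1])
def P(X): return ((proj('side',X)-[270,150]+.5)*5).round(0)
C=np.array([.5372,.035])
for a in (90,97,105,115,125): 
  t=np.radians(a); print(a,P([*(C+.067*np.array([np.cos(t),np.sin(t)])),.054]))
print(P([*C,.08]))
E
```

```text
90 [309. 305.]
97 [328. 303.]
105 [349. 298.]
115 [374. 291.]
125 [396. 280.]
[293. 160.]
```

View pics/s2.png

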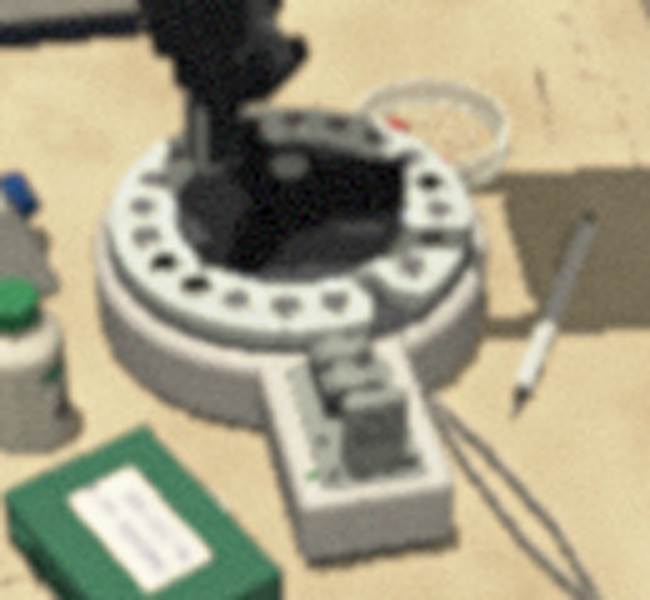

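Side view: the notch is at (378,292), about 117°, and the bolt is at 97°. About 20° clockwise remains.

```bash
python3 - <<'E'
from arc import *
T,p=arc([.569,.0073],-20,8); print([[float(x) for x in t] for t in T],p)
E
```

```text
[[-0.0012, -0.0014, 0.0], [-0.0025, -0.0027, 0.0], [-0.0039, -0.0039, 0.0], [-0.0053, -0.0051, 0.0], [-0.0067, -0.0062, 0.0], [-0.0083, -0.0073, 0.0], [-0.0098, -0.0083, 0.0], [-0.0114, -0.0092, 0.0]] [ 0.5576 -0.0019]
```

jog_arm(travel=[[-0.0012, -0.0014, 0], [-0.0025, -0.0027, 0], [-0.0039, -0.0039, 0], [-0.0053, -0.0051, 0], [-0.0067, -0.0062, 0], [-0.0083, -0.0073, 0], [-0.0098, -0.0083, 0], [-0.0114, -0.0092, 0], [-0.0114, -0.0092, 0], [-0.0114, -0.0092, 0]], dr=[[0, 0, -2.5], [0, 0, -5], [0, 0, -7.5], [0, 0, -10], [0, 0, -12.5], [0, 0, -15], [0, 0, -17.5], [0, 0, -20], [0, 0, -20], [0, 0, -20]], hand=[-1, -1, -1, -1, -1, -1, -1, -1, -1, -1])

```text
time: 8.88
tcp_pos: [0.5582, -0.0015, 0.0634]
orientation: [[0.992, 0.123, 0.0], [0.123, -0.992, -0.0], [0.0, 0.0, -1.0]]
ft_force: [1.7, -0.6, 0.2]
width: 0.0
grip_force: 0.6
```

```bash
python3 - <<'E'
from h import *
b=grab('side')[150:270,270:400]
cv2.imwrite('pics/s3.png',cv2.resize(b,None,fx=5,fy=5,interpolation=cv2.INTER_CUBIC)[:,:,::-1])
def P(X): return ((proj('side',X)-[270,150]+.5)*5).round(0)
C=np.array([.5372,.035])
for a in (95,97,99): 
  t=np.radians(a); n=np.array([np.cos(t),np.sin(t)]); print(a,P([*(C+.054*n),.054]),P([*(C+.08*n),.054]),P([*(C+.153*n),.082]),P([*(C+.164*n),.042]))
E
```

```text
95 [316. 284.] [329. 324.] [367. 393.] [371. 488.]
97 [321. 283.] [335. 323.] [381. 391.] [386. 485.]
99 [325. 283.] [342. 322.] [395. 389.] [400. 483.]
```

View pics/s3.png

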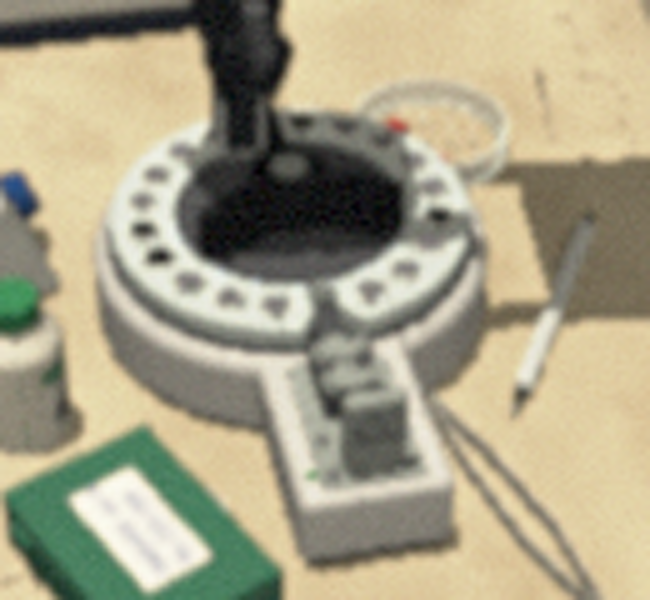

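Side view: the notch is at (323,300), in line with the bolt nose to about 1–2 mm. Next I'll back off, lift, and go behind the tab.

jog_arm(travel=[[0.004, 0.0005, 0], [0.008, 0.001, 0], [0.008, 0.001, 0.03], [0.008, 0.001, 0.08], [0.008, 0.001, 0.09], [-0.001, 0.04, 0.09], [-0.01, 0.08, 0.09], [-0.018, 0.12, 0.09], [-0.026, 0.15, 0.09], [-0.034, 0.18, 0.09], [-0.042, 0.214, 0.09], [-0.042, 0.214, 0.09]], dr=[[0, 0, 0], [0, 0, 0], [0, 0, 0], [0, 0, 8], [0, 0, 18], [0, 0, 28], [0, 0, 38], [0, 0, 48], [0, 0, 58], [0, 0, 68], [0, 0, 78], [0, 0, 88]], hand=[-1, -1, -1, -1, -1, -1, -1, -1, -1, -1, -1, -1])

```text
time: 10.42
tcp_pos: [0.5156, 0.2146, 0.1532]
orientation: [[-0.095, 0.995, -0.0], [0.995, 0.095, 0.0], [0.0, -0.0, -1.0]]
ft_force: [-0.2, -0.9, -0.6]
width: -0.0001
grip_force: 0.0
```

jog_arm(travel=[[0, 0, 0], [0, 0, -0.03], [0, 0, -0.06], [0, 0, -0.08], [0, 0, -0.094], [0, 0, -0.094]], dr=[[0, 0, 2], [0, 0, 2], [0, 0, 2], [0, 0, 2], [0, 0, 2], [0, 0, 2]], hand=[-1, -1, -1, -1, -1, -1])

```text
time: 11.18
tcp_pos: [0.5156, 0.212, 0.0585]
orientation: [[-0.12, 0.993, -0.002], [0.993, 0.12, -0.001], [-0.0, -0.002, -1.0]]
ft_force: [0.6, -0.4, -0.2]
width: -0.0004
grip_force: 0.0
```

```bash
python3 - <<'E'
from h import *
o=robot.get_obs(); print(o['tcp_pos'],o['orientation'][0],o['ft_force'])
b=grab('side')[150:270,270:400]
cv2.imwrite('pics/s4.png',cv2.resize(b,None,fx=5,fy=5,interpolation=cv2.INTER_CUBIC)[:,:,::-1])
E
```

```text
[0.51563829 0.21200698 0.05849511] [-0.11978775  0.99279819 -0.00162919] [ 0.60839763 -0.37856311 -0.22176944]
```

View pics/s4.png

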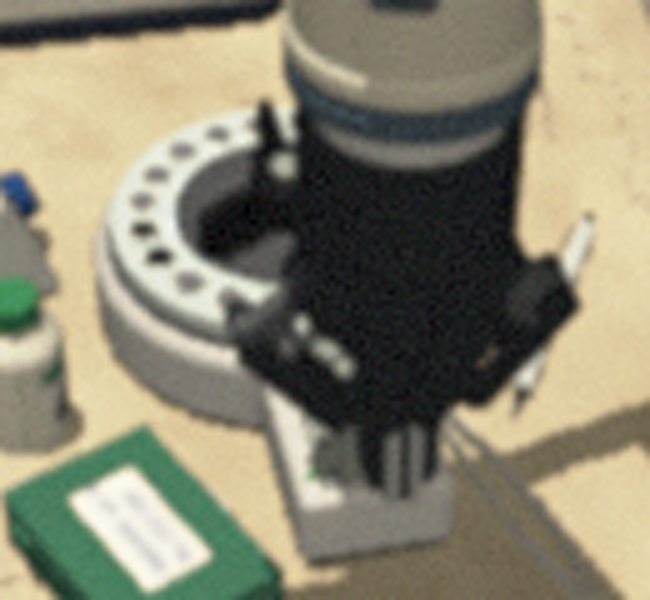

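```bash
python3 - <<'E'
from h import *
def P(X): return ((proj('side',X)-[270,150]+.5)*5).round(0)
o=robot.get_obs(); p=np.array(o['tcp_pos']); R=np.array(o['orientation'])
for s in (-14,0,14): print(s,P(p+R@[.011,s/1000,0]))
C=np.array([.5372,.035]); n=np.array([-.118,.993])
print(P([*(C+.157*n),.082]),P([*(C+.164*n),.042]))
a=cv2.imread('pics/s4.png')[410:510,300:460]; 
g=cv2.cvtColor(a,cv2.COLOR_BGR2GRAY); print(g[60,::5])
E
```

```text
-14 [439. 496.]
0 [402. 502.]
14 [366. 508.]
[382. 399.] [384. 486.]
[229 213 164 108  85  82  71  68  75  87  92  86  73  46  27  24  38  72
  97 102  78  61  81 102  88  51  44  71 105 116 110 106]
```

jog_arm(travel=[[0.002, 0, 0], [0.0025, -0.003, 0], [0.003, -0.006, 0], [0.003, -0.009, 0], [0.0035, -0.012, 0], [0.0035, -0.014, 0], [0.004, -0.016, 0], [0.004, -0.018, 0], [0.0045, -0.02, 0], [0.0045, -0.022, 0], [0.005, -0.024, 0], [0.005, -0.024, 0]], dr=[[0, 0, 0], [0, 0, 0], [0, 0, 0], [0, 0, 0], [0, 0, 0], [0, 0, 0], [0, 0, 0], [0, 0, 0], [0, 0, 0], [0, 0, 0], [0, 0, 0], [0, 0, 0]], hand=[-1, -1, -1, -1, -1, -1, -1, -1, -1, -1, -1, -1])

```text
time: 12.72
tcp_pos: [0.5211, 0.1882, 0.0592]
orientation: [[-0.121, 0.993, -0.0], [0.993, 0.121, -0.0], [-0.0, -0.0, -1.0]]
ft_force: [-0.6, -0.1, -0.6]
width: 0.0001
grip_force: 0.0
```

jog_arm(travel=[[0.0002, -0.0015, 0], [0.0004, -0.003, 0], [0.0005, -0.0045, 0], [0.0007, -0.006, 0]], dr=[[0, 0, 0], [0, 0, 0], [0, 0, 0], [0, 0, 0]], hand=[-1, -1, -1, -1])

```text
time: 13.22
tcp_pos: [0.5217, 0.1824, 0.0592]
orientation: [[-0.121, 0.993, -0.0], [0.993, 0.121, 0.0], [0.0, -0.0, -1.0]]
ft_force: [-0.5, 1.8, -0.1]
width: -0.0003
grip_force: 0.8
```

```bash
python3 - <<'E'
from h import *
b=grab('side')[190:270,320:380]; t=grab('top')[210:280,265:345]
r=lambda i:cv2.resize(i,(390,520) if i is b else (400,350),interpolation=cv2.INTER_CUBIC)
L=r(b);M=np.zeros((520,400,3),'uint8');M[:350]=r(t)
cv2.imwrite('pics/s5.png',np.hstack([L,M])[:,:,::-1])
for k in range(3): print(np.round(robot.get_obs()['ft_force'],1))
E
```

```text
[-0.6  0.5 -0.8]
[-0.6  0.5 -0.8]
[-0.6  0.5 -0.8]
```

View pics/s5.png

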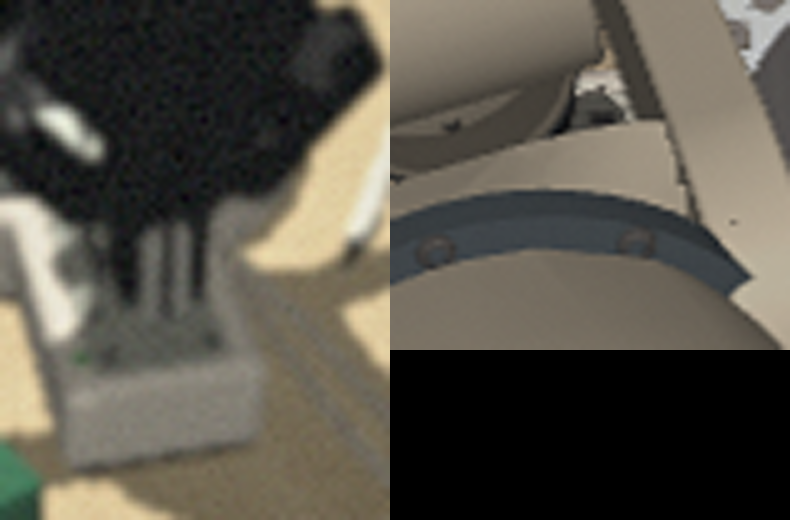

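The 1.8 N force means the tab is being pushed, with about 4 mm left. I'll go on slowly.

jog_arm(travel=[[0.0001, -0.001, 0], [0.0002, -0.002, 0], [0.0003, -0.003, 0]], dr=[[0, 0, 0], [0, 0, 0], [0, 0, 0]], hand=[-1, -1, -1])

```text
time: 13.7
tcp_pos: [0.5221, 0.1794, 0.0593]
orientation: [[-0.121, 0.993, 0.0], [0.993, 0.121, 0.0], [0.0, 0.0, -1.0]]
ft_force: [-0.0, 0.6, -0.5]
width: -0.0004
grip_force: 0.8
```

jog_arm(travel=[[0.0001, -0.001, 0], [0.0001, -0.001, 0]], dr=[[0, 0, 0], [0, 0, 0]], hand=[-1, -1])

```text
time: 13.95
tcp_pos: [0.5222, 0.1783, 0.0593]
orientation: [[-0.121, 0.993, 0.0], [0.993, 0.121, -0.0], [-0.0, 0.0, -1.0]]
ft_force: [0.1, 0.7, 0.1]
width: 0.0002
grip_force: 0.3
```

jog_arm(travel=[[0.0001, -0.001, 0], [0.0001, -0.001, 0]], dr=[[0, 0, 0], [0, 0, 0]], hand=[-1, -1])

```text
time: 14.2
tcp_pos: [0.5223, 0.1774, 0.0593]
orientation: [[-0.121, 0.993, 0.0], [0.993, 0.121, -0.0], [-0.0, 0.0, -1.0]]
ft_force: [-0.3, 0.1, -0.5]
width: 0.0
grip_force: 0.4
```

jog_arm(travel=[[0.0001, -0.001, 0], [0.0001, -0.001, 0]], dr=[[0, 0, 0], [0, 0, 0]], hand=[-1, -1])

```text
time: 14.45
tcp_pos: [0.5224, 0.1773, 0.0593]
orientation: [[-0.121, 0.993, 0.0], [0.993, 0.121, 0.001], [0.001, 0.0, -1.0]]
ft_force: [-1.2, 6.0, -0.6]
width: 0.0
grip_force: 3.4
```

jog_arm(travel=[[0.0001, -0.001, 0], [0.0001, -0.001, 0]], dr=[[0, 0, 0], [0, 0, 0]], hand=[-1, -1])

```text
time: 14.7
tcp_pos: [0.5224, 0.1772, 0.0594]
orientation: [[-0.12, 0.993, 0.0], [0.993, 0.12, 0.003], [0.003, 0.001, -1.0]]
ft_force: [-1.9, 11.5, -0.4]
width: -0.0003
grip_force: 6.3
```

The force rises hard at a face radius of ≈132 mm, where home is 133 mm. So the bolt is at its stop, and I'll back off and look.

jog_arm(travel=[[0, 0.004, 0], [-0.001, 0.012, 0], [-0.002, 0.02, 0], [-0.002, 0.02, 0.04], [-0.002, 0.02, 0.09], [-0.002, 0.06, 0.14], [-0.03, 0.12, 0.17], [-0.06, 0.18, 0.17], [-0.1, 0.23, 0.17], [-0.14, 0.28, 0.17], [-0.18, 0.32, 0.17], [-0.18, 0.32, 0.17]], dr=[[0, 0, 0], [0, 0, 0], [0, 0, 0], [0, 0, 0], [0, 0, 0], [0, 0, 0], [0, 0, 0], [0, 0, 0], [0, 0, 0], [0, 0, 0], [0, 0, 0], [0, 0, 0]], hand=[-1, -1, -1, -1, -1, -1, -1, -1, -1, -1, -1, -1])

```text
time: 16.2
tcp_pos: [0.3396, 0.498, 0.2292]
orientation: [[-0.125, 0.992, -0.0], [0.992, 0.125, 0.0], [0.0, -0.0, -1.0]]
ft_force: [0.2, -0.9, 0.5]
width: 0.0003
grip_force: 0.0
```

```bash
python3 - <<'E'
from h import *
a=grab('top')[180:290,265:415]; b=grab('side')[150:270,270:400]
A=cv2.resize(a,(410,300),interpolation=cv2.INTER_CUBIC);B=cv2.resize(b,(390,360),interpolation=cv2.INTER_CUBIC)
M=np.zeros((360,800,3),'uint8');M[:300,:410]=A;M[:,410:]=B
cv2.imwrite('pics/f.png',M[:,:,::-1]); print(robot.get_obs()['time'])
E
```

```text
16.3
```

View pics/f.png

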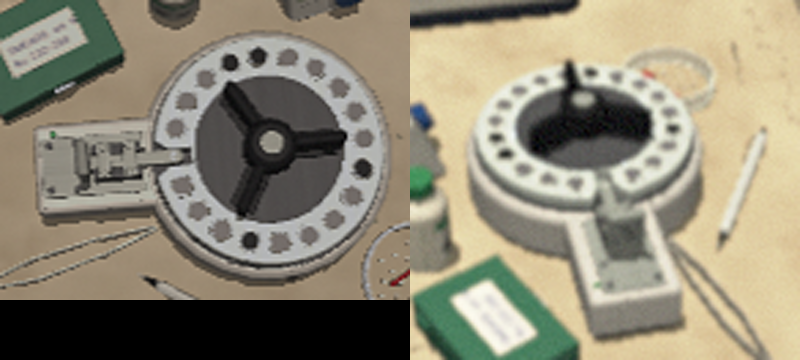

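The top view shows the bolt nose deep in the notch, at about (180,156) in the picture. The tab has moved in to about (85,158), the wheel is seated, and the other things look unmoved. I'm handing in.

```bash
python3 -c "
from workcell import robot
print(robot.finish_job())"
```

```text
the job is handed in; nothing more can be done
None
```

The carousel is locked: I turned the wheel until the notch faced the bolt, pushed the bolt to its stop in the notch, backed the arm clear, and handed the job in after about 16 s; the verdict was not shown to me.

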